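# Close the conservator's lever press on a panel and hang its weight

### The job

Press the small painted panel: lay it, painted face up, in the bed of the lever press, bring the lever down until its platen rests on the panel, then hang the weight with the looped handle on the hook end of the lever so that the panel is left under pressure. Do not slam or force the lever, and leave the jar, the brush pot, the plain disc weight and the spatula where they are.

Things in the scene. Friction and masses are not known exactly. Their poses are not given: they have to be found in the camera images.
- press: The bench press, fixed to the bench: steel base plate 130 (x) x 180 (y, from -70 to +110) x 12 mm, wooden bed block 78 x 128 mm, two steel cheeks 118 mm tall (to z 130) at y = +95 that carry the lever. Origin: on the bench under the middle of the bed; z up; its -y axis is the way the closed lever points, its x axis is parallel to the hinge pin.
- bed (a point): Middle of the bed's flat top, 65 mm above the bench, axes as the press. The panel's place is 68 (x) x 118 (y) mm between steel lips 8 mm high and 5 mm thick: full-width lips at both y ends, and at the x sides only 18 mm long corner lips, so the middle 92 mm of the long sides is open for fingers.
- hinge (a point): Centre of the lever's hinge pin, at (0, +95, 115) mm in the press frame; the pin runs along the press x axis.
- lever (a joint): Angle of the lever in rad. 0 = horizontal, pointing along the press -y axis (with the panel in the bed the platen then lies flat on it); grows as the lever swings up; 1.57 = upright; starts leaning back past upright. The hinge is stiff: the lever stays where it is left, about 2 to 3 N at its end move it, it must be brought all the way down by hand.
- lever_grip (a point): Point on the axis of the lever bar 200 mm from the hinge, good to pinch or push. The bar is steel, 14 mm wide (along the hinge pin), 16 mm thick, and ends 239 mm from the hinge.
- hook_seat (a point): Point on the upper face of the lever bar 207 mm from the hinge where the weight is to hang; 123 mm above the bench when the lever is at 0. The hook is the bar's end: a tip 12 mm high turned up from the upper face, from 231 to 239 mm from the hinge. The weight's loop must be threaded over the tip along the bar, from outside, then lowered.
- platen: Pressing plate under the lever, 95 mm from the hinge, 50 (x) x 80 (y) x 12 mm, cork-faced; turns with the lever, on a sprung pivot with 0.08 rad of play. Origin: centre of its pressing face; at lever angle 0 it is 85 mm above the bench, just over the middle of the bed.
- panel: Small wooden panel painting, 62 (x) x 112 (y) x 20 (z) mm, about 0.11 kg, lying on the bench painted face up. Origin: centre of its underside; z up. Either way round in the bed is good.
- painted_face (a point): Centre of the panel's painted upper face, 20 mm above its origin.
- weight: Steel weight with looped handle, 0.75 kg: disc 68 mm across, 30 mm high, two uprights, wooden grip bar 64 (x) x 14 (y) x 30 (z) mm, 90 to 120 mm above the underside. The loop's window, open along y, is 52 mm wide (x), 60 high (z 30 to 90). Origin: centre of underside. Hung: bottom 33 mm above the bench, x axis along the press x axis, either way round.
- bail (a point): Middle of the underside of the weight's grip bar, 90 mm above the weight's origin: the face that rests on the hook seat.
- jar: Bystander: amber glass jar with metal cap, 64 mm diameter, 100 mm tall, standing beyond the hook end of the press. Origin: centre of its underside.
- brush_pot: Bystander: white pot, 80 mm diameter, 100 mm tall, with brushes to 190 mm, standing between the robot and the press. Origin: centre of its underside.
- disc_weight: Bystander: plain steel disc weight with a small knob and no loop, 64 mm diameter, 60 mm tall, standing on the robot's side of the hook end of the press. Origin: centre of its underside.
- spatula: Bystander: wood-handled steel spatula 190 mm long, 20 mm wide, lying along one long side of the panel, about 85 mm from the panel's middle. Origin: at its middle, its length along its x axis.

How it is judged:
On the way, in this order (a step that is already met when the one before it is completed fails the run):
1. the panel lies flat in the bed, between the lips, painted face up, let go by the gripper, while the lever is still up (x of panel in the frame of bed between -0.006 and 0.006 m and y of panel in the frame of bed between -0.006 and 0.006 m and z of panel in the frame of bed below 0.003 m and angle between the y axis of panel and the y axis of bed, either way round below 0.14 rad and z of painted_face in the frame of press above 0.081 m and contact force between the fingers and panel below 0.3 N and value of joint lever above 1 rad), for 0.2 s.
2. the lever is down with its platen on the panel (lever within 0.05 rad of level) (x of panel in the frame of bed between -0.006 and 0.006 m and y of panel in the frame of bed between -0.006 and 0.006 m and z of panel in the frame of bed below 0.003 m and angle between the y axis of panel and the y axis of bed, either way round below 0.14 rad and z of painted_face in the frame of press above 0.081 m and value of joint lever between -0.05 and 0.05 rad and contact force between platen and panel above 0.3 N), for 0.2 s.
3. the weight hangs by its loop on the hook end of the lever, clear of the bench (distance between bail and hook_seat below 0.025 m and contact force between weight and press above 3 N and height (world z) of weight above 0.012 m and angle between weight's own z axis and vertical below 0.2 rad and value of joint lever between -0.05 and 0.05 rad), for 0.2 s.
At the end, for the whole second after the job is handed in: Panel flat between the bed's lips, painted face up (within 6 mm, 0.14 rad); lever level within 0.05 rad; weight hanging still by its grip bar within 25 mm of the hook seat, upright within 0.2 rad, 12 mm or more clear of the bench, its pull pressing platen on panel with over 5 N (all of step 3 and x of panel in the frame of bed between -0.006 and 0.006 m and y of panel in the frame of bed between -0.006 and 0.006 m and z of panel in the frame of bed below 0.003 m and angle between the y axis of panel and the y axis of bed, either way round below 0.14 rad and z of painted_face in the frame of press above 0.081 m and contact force between platen and panel above 5 N and linear speed of weight below 0.02 m/s and linear speed of panel below 0.01 m/s); the robot touches nothing.
It fails at once if the lever is slammed or forced: more than 80 N between platen and panel (contact force between platen and panel above 80 N).
It fails at once if a bystander (jar, brush pot, disc weight or spatula) is moved more than 20 mm (distance of any of jar, brush_pot, disc_weight, spatula from where it was at the start of the episode above 0.02 m).
It fails at once if the panel is tipped by more than 0.6 rad (angle between panel's own z axis and vertical above 0.6 rad).
It also fails if it takes over 72 s, if anything falls off the work surface, if the arm or the gripper's body presses on something with over 40 N, if the wrist force passes 120 N, or if a joint passes its speed limit or range.

### The arm

A 7-joint arm with a two-finger parallel gripper is mounted at the origin on the work surface. World frame = base frame: x ahead of the robot, y to its left, z up, the work surface at z = 0. Lengths are in m, angles in rad, forces in N, time in s.
With the tool pointing down it reaches from about 0.35 to 0.9 m from the base axis. Payload 7.2 kg.
Tool frame: the origin (TCP) lies between the finger pads; the fingertips stand 8 mm ahead of it and the grasp point (between the pads) lies 11 mm behind it; z points along the fingers, y is the line along which they close (so a half turn about z gives the same grasp; the last joint's range is limited). The gripper opens to 88 mm and grips with 3 to 60 N. Pads are 20 mm wide; open, the fingers measure 115 mm over their backs; the gripper's body (75 mm by 178 mm) begins 61 mm behind the grasp point.
Start: joints at [1.065, 0.411, -0.013, 1.596, 0.006, 1.134, -0.082], TCP at [0.265, -0.566, 0.231] pointing down, gripper open.
Joint ranges: [-2.95, 2.95], [-0.29, 1.99], [-1.47, 1.44], [0.14, 2.54], [-1.03, 4.17], [0.13, 1.85], [-2.86, 2.86]. Speed limits (rad/s): [2.39, 2.39, 3.01, 3.01, 3.14, 3.14, 3.14].

### API

Orientations are given as a unit quaternion [x, y, z, w].
In Python, from plant import manip gives the robot as it stands.
- The arm moves only by the tool send_rows, never from a script. Its arguments are lists of equal length, an entry for each row: "xyz": the shift along the tool's x, y, z normalised to -1 to 1, where 1 is 400 mm, a list of three; "dr": the turn, a rotation vector about the tool's x, y, z normalised to -1 to 1, where 1 is 10 degrees, a list of three. A call has 1 to 10 rows; each row shifts and turns the commanded pose from where the row before left it, along the tool's axes as they then stand; what a row does not reach is not made up. A row lasts 1/8 s, in which the tool goes at most 62.5 mm and 10.7 degrees, less where a joint would pass 70% of its speed; a pose out of reach is approached as far as the arm can. A call with a number of a shift or a turn outside -1 to 1 is refused whole. A call with a gripper value outside its range is refused whole. "grip" is the opening, from -1 (shut) to 1 (fully open), set as the call begins (left out, the last holds). The fingers move at their own pace and stop on an object; the grip force is fixed at half the most. Time passes only in rows, so rows that do not move let the fingers close. It gives the time, the measured TCP pose, the force, the opening and the grip force at its end, in the units of the state.
- manip.get_obs(): the state, without advancing time (a new reading comes with each control period).
- manip.read_camera(name): name is "scene" or "top" or "wrist"; returns the picture (480x640x3 uint8, red, green, blue); there is no depth.
- manip.camera_model(name): a dict with "fx", "fy", "cx", "cy" (pixels), "pose" (4x4, takes a point from camera to world coordinates); the wrist camera has in their place "mount" (4x4, takes a point from camera to tool coordinates, whose origin is the TCP and whose axes are the flange's). Camera axes: x right, y down, z forward; pixel columns grow to the right and rows downward; lengths in m; the calibration is good to about 2 mm. The wrist camera is an equidistant fisheye: a pixel r from the principal point sees the ray r / f radians off the axis. A picture is of the moment at which its call begins: read the wrist's pose just before it. camera_model takes no time and is no camera call.
- manip.finish_job(): hands the job in; it is judged then, once.
The state is a dict: "clock": time; "joint_positions": joint angles; "qd": joint speeds; "joint_torque": joint torques, N m; "position": TCP position; "orientation": TCP orientation; "ft_force": force on the tool from outside, world axes, zero at the start; "wrist_torque": the same for the moment, N m; "finger_gap": finger opening in m; "finger_force": force on a finger pad.
Only numpy, scipy, OpenCV 4.12 (cv2) and the standard library are available. Lean on these libraries where they do the work, as an engineer would, in place of code of your own. Each camera call takes 0.05 s, during which the arm holds its last target. There are 200 camera calls.

## Working session

There is one attempt and no reset: what is moved stays moved. The work goes in short steps, Python scripts to look and compute and a tool call to move; the robot and the scene stay as the last step left them, time stands still between calls to the robot, and variables do not carry over. Pictures are saved under pics/ and viewed, at most 10 in all, crops included, and the job is handed in when it is done.

Besides the shell and the picture viewer there is one more tool, called after "Request:" by a JSON object that holds its "name" and its "arguments". send_rows: Moves the arm, as the interface text tells. Scaled input: -1 to 1 covers 400 mm each way for a shift and 10 degrees each way for a turn. Its arguments: {"type":"object","properties":{"xyz":{"type":"array","items":{"type":"array","items":{"type":"number","minimum":-1,"maximum":1}}},"dr":{"type":"array","items":{"type":"array","items":{"type":"number","minimum":-1,"maximum":1}}},"grip":{"type":"number"}},"required":["xyz","dr"]}

```bash
mkdir -p pics; ls; python3 - <<'E'
from plant import manip
import cv2,numpy as np
np.set_printoptions(precision=4,suppress=True)
print(manip.get_obs())
for n in("scene","top","wrist"):
    im=manip.read_camera(n); cv2.imwrite(f"pics/{n}0.png",im[:,:,::-1]); print(n,manip.camera_model(n))
E
```

```text
pics
{'clock': 0.0, 'joint_positions': array([ 1.0648,  0.4119, -0.0127,  1.597 ,  0.0056,  1.1343, -0.0822]), 'qd': array([ 0.0005,  0.0008, -0.0006, -0.0006,  0.0006, -0.0003,  0.0012]), 'joint_torque': array([ -0.0003, -58.7949,   0.6421, -29.1074,  -0.0537,   0.0184,
         0.0002]), 'position': array([ 0.2647, -0.5656,  0.2298]), 'orientation': array([ 0.9761,  0.2172, -0.0002, -0.0008]), 'ft_force': array([-0.3424, -0.589 ,  0.2898]), 'wrist_torque': array([-0.0029,  0.0256,  0.0178]), 'finger_force': 0.0, 'finger_gap': 0.08822810780303281}
scene {'fx': 459.15975726662737, 'fy': 459.15975726662737, 'cx': 324.3544954669761, 'cy': 225.58789355909286, 'pose': array([[-0.4733,  0.7605, -0.4445,  0.9343],
       [ 0.8809,  0.4115, -0.234 ,  0.23  ],
       [ 0.005 , -0.5023, -0.8647,  0.8669],
       [ 0.    ,  0.    ,  0.    ,  1.    ]])}
top {'fx': 458.488811639716, 'fy': 458.488811639716, 'cx': 315.7279842597489, 'cy': 243.69560666583646, 'pose': array([[-0.0563, -0.9773,  0.2041,  0.3604],
       [-0.9984,  0.0565, -0.0051,  0.008 ],
       [-0.0066, -0.204 , -0.9789,  1.0178],
       [ 0.    ,  0.    ,  0.    ,  1.    ]])}
wrist {'fx': 371.64829954431775, 'fy': 371.64829954431775, 'cx': 323.32146531213374, 'cy': 234.8798704972701, 'mount': array([[-0.0006, -0.9552, -0.2959,  0.08  ],
       [ 1.    , -0.0002, -0.0014,  0.0003],
       [ 0.0013, -0.2959,  0.9552, -0.1549],
       [ 0.    ,  0.    ,  0.    ,  1.    ]])}
```

View pics/top0.png

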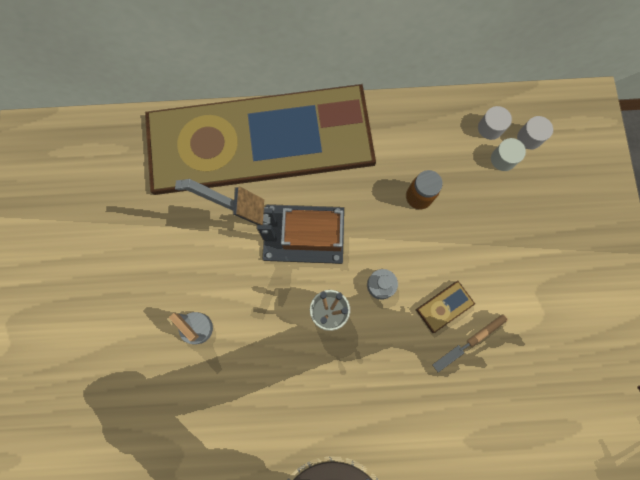

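View pics/scene0.png

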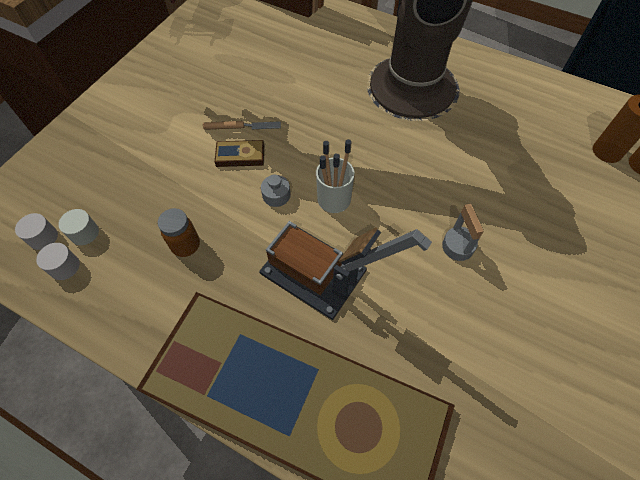

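The top view shows the panel at about (445,307), the spatula at (470,343) and the press bed at (312,229). The lever leans back to (185,185), and the weight is at (195,327) with its grip bar at (182,326). The jar is at (424,190), the pot at (330,310) and the disc at (382,284). In the scene view the panel is at (240,152), the bed at (304,253) and the weight at (460,243).

```bash
cat > h.py <<'E'
import numpy as np,cv2
from scipy.spatial.transform import Rotation as R
from plant import manip
np.set_printoptions(precision=4,suppress=True)
def tool():
    o=manip.get_obs(); T=np.eye(4); T[:3,:3]=R.from_quat(o["orientation"]).as_matrix(); T[:3,3]=o["position"]; return T
def ray(n,px,T=None):
    c=manip.camera_model(n); a=np.array([(px[0]-c["cx"])/c["fx"],(px[1]-c["cy"])/c["fy"]])
    if n=="wrist":
        r=np.linalg.norm(a); d=np.r_[a/max(r,1e-9)*np.sin(r),np.cos(r)]; P=T@c["mount"]
    else: d=np.r_[a,1]; P=c["pose"]
    d=P[:3,:3]@d; return P[:3,3],d/np.linalg.norm(d)
def plane(n,px,z,T=None):
    o,d=ray(n,px,T); return o+d*(z-o[2])/d[2]
def tri(rays):
    A=sum(np.eye(3)-np.outer(d,d) for o,d in rays); b=sum((np.eye(3)-np.outer(d,d))@o for o,d in rays)
    p=np.linalg.solve(A,b); return p,max(np.linalg.norm(np.cross(p-o,d)) for o,d in rays)
def proj(n,p,T=None):
    c=manip.camera_model(n); P=T@c["mount"] if n=="wrist" else c["pose"]; q=P[:3,:3].T@(np.array(p)-P[:3,3])
    if n=="wrist":
        r=np.arctan2(np.hypot(*q[:2]),q[2]); a=q[:2]/np.hypot(*q[:2])*r
    else: a=q[:2]/q[2]
    return np.array([c["cx"]+c["fx"]*a[0],c["cy"]+c["fy"]*a[1]])
def down(yaw):  # tool down; tool y-axis (closing line) at world angle yaw
    y=np.array([np.cos(yaw),np.sin(yaw),0]); z=np.array([0,0,-1.]); return np.c_[np.cross(y,z),y,z]
def go(p,Rt=None,T=None):
    """shift (units of 400mm) and turn (units of 10deg) in tool axes to reach p"""
    T=tool() if T is None else T; Rt=T[:3,:3] if Rt is None else Rt
    print("pos",T[:3,3],"shift",T[:3,:3].T@(np.array(p)-T[:3,3])/.4,"turn",R.from_matrix(T[:3,:3].T@Rt).as_rotvec(degrees=True)/10)
def snap(n,name):
    T=tool(); im=manip.read_camera(n)[:,:,::-1].copy(); cv2.imwrite(f"pics/{name}.png",im); np.save(f"pics/{name}.npy",T); return im,T
E
python3 - <<'E'
from h import *
def t(a,b): print(*tri([ray("top",a),ray("scene",b)]))
for a,b in [((445,307),(240,152)),((282,207),(318,283)),((344,208),(267,255)),((342,250),(290,225)),((281,248),(342,250)),((195,327),(460,243)),((182,326),(473,222)),((185,185),(427,240)),((424,190),(180,232)),((330,295),(335,165)),((382,280),(276,185))]: t(a,b)
T=tool();print(T)
c=manip.camera_model("wrist")
E
```

```text
[ 0.4138 -0.27    0.015 ] 0.0010204650346948352
[0.6415 0.0674 0.078 ] 0.003241563824486252
[ 0.6333 -0.0589  0.0615] 0.003915896885392318
[ 0.5457 -0.0535  0.0486] 0.0009252286657705685
[0.5546 0.0736 0.0684] 0.0035401097883559
[0.4012 0.2708 0.0209] 0.000715248776993471
[0.401  0.273  0.1085] 0.0007381059308502168
[0.6111 0.211  0.3242] 0.0043881826981864575
[ 0.6684 -0.2415  0.0522] 0.00023471708046014867
[ 0.439  -0.0136  0.1536] 0.004428784508398184
[ 0.4752 -0.1319  0.0507] 0.0008231771704229259
[[ 0.9057  0.4239 -0.0005  0.2648]
 [ 0.4239 -0.9057  0.001  -0.5657]
 [-0.0001 -0.0012 -1.      0.23  ]
 [ 0.      0.      0.      1.    ]]
```

Request:
{"name": "send_rows", "arguments": {"xyz": [[0.109,-0.085,0.012],[0.109,-0.085,0.012],[0.109,-0.085,0.012],[0.109,-0.085,0.012],[0.109,-0.085,0.012],[0.109,-0.085,0.012]], "dr": [[0,0,0],[0,0,0],[0,0,0],[0,0,0],[0,0,0],[0,0,0]], "grip": 1}}

```text
clock: 0.9
position: [0.4159, -0.2687, 0.2017]
orientation: [0.976, 0.217, 0.0, 0.0]
ft_force: [1.4, 0.1, -0.0]
finger_gap: 0.0878
finger_force: 0.0
```

Request:
{"name": "send_rows", "arguments": {"xyz": [[0,0,0],[0,0,0],[0,0,0],[0,0,0],[0,0,0],[0,0,0],[0,0,0],[0,0,0],[0,0,0],[0,0,0]], "dr": [[0,0,-0.97],[0,0,-0.97],[0,0,-0.97],[0,0,-0.97],[0,0,-0.97],[0,0,-0.97],[0,0,-0.97],[0,0,-0.97],[0,0,-0.97],[0,0,-0.97]]}}

```text
clock: 2.15
position: [0.4152, -0.2703, 0.2017]
orientation: [0.482, 0.876, 0.0, -0.0]
ft_force: [-1.5, 0.6, 0.4]
finger_gap: 0.0876
finger_force: 0.0
```

```bash
python3 - <<'E'
from h import *
im,T=snap("wrist","w1"); print(T, proj("wrist",[.414,-.27,.02],T))
E
```

```text
[[-0.5359  0.8443 -0.0004  0.4152]
 [ 0.8443  0.5359  0.0002 -0.2703]
 [ 0.0004 -0.0002 -1.      0.2017]
 [ 0.      0.      0.      1.    ]] [324.2161 211.1922]
```

View pics/w1.png

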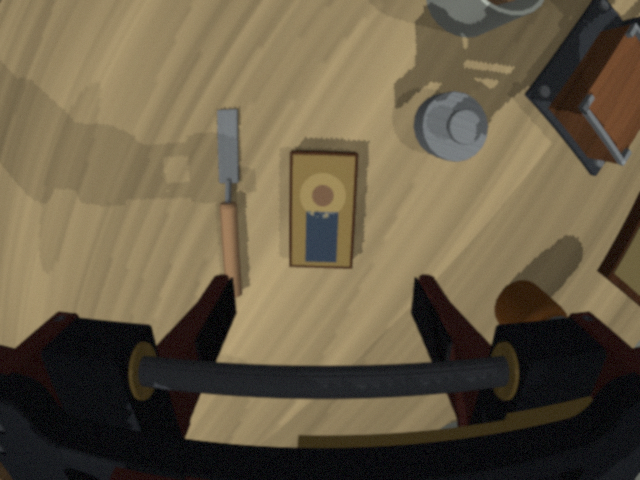

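The wrist view shows the panel upright between (290,152) and (355,267), with the spatula clear of it to the left at x≈230. The pot, disc and bed corner are at upper right.

```bash
cat >> h.py <<'E'
def panel_rect(im,roi,z,n="wrist",T=None,thr=75):
    x0,y0,x1,y1=roi; g=im[y0:y1,x0:x1].max(2)<thr
    m=cv2.morphologyEx(g.astype(np.uint8),cv2.MORPH_CLOSE,np.ones((3,3)))
    cs,_=cv2.findContours(m,cv2.RETR_EXTERNAL,cv2.CHAIN_APPROX_NONE); c=max(cs,key=cv2.contourArea)+np.array([x0,y0])
    W=np.array([plane(n,p,z,T)[:2] for p in c[:,0]]); 
    return cv2.minAreaRect((W*1000).astype(np.float32)),cv2.boundingRect(c),c
E
python3 - <<'E'
from h import *
im=cv2.imread("pics/w1.png");T=np.load("pics/w1.npy")
print(im[205,280:300].tolist());print(im[205,345:368].tolist());print(im[258:274,320].tolist())
for t in (70,80,90): print(t,*panel_rect(im,(275,140,370,280),.02,T=T,thr=t)[:2])
E
```

```text
[[94, 128, 144], [92, 125, 140], [92, 124, 139], [94, 126, 142], [93, 125, 142], [93, 125, 140], [95, 129, 143], [92, 124, 141], [82, 111, 130], [57, 82, 99], [41, 60, 82], [40, 65, 87], [58, 94, 113], [68, 111, 130], [70, 114, 134], [69, 115, 135], [71, 115, 137], [70, 115, 135], [70, 116, 134], [68, 115, 136]]
[[68, 116, 135], [69, 116, 137], [65, 113, 133], [67, 112, 132], [66, 112, 133], [66, 111, 133], [67, 109, 127], [56, 93, 113], [41, 69, 88], [35, 54, 73], [42, 60, 75], [57, 77, 89], [67, 89, 101], [70, 94, 107], [71, 96, 108], [68, 92, 105], [66, 91, 106], [68, 92, 104], [70, 95, 108], [71, 100, 111], [82, 111, 125], [93, 127, 140], [100, 135, 152]]
[[80, 66, 53], [76, 62, 53], [76, 68, 62], [77, 82, 84], [73, 100, 112], [68, 109, 125], [64, 109, 128], [55, 95, 115], [53, 79, 98], [66, 93, 111], [91, 125, 143], [100, 136, 155], [105, 142, 161], [107, 144, 161], [107, 144, 162], [102, 140, 158]]
70 ((384.6057434082031, -223.08335876464844), (58.75596237182617, 4.015440940856934), 28.7733097076416) (292, 150, 66, 7)
80 ((425.587646484375, -293.8668518066406), (28.73737907409668, 46.474609375), 30.334068298339844) (306, 214, 32, 48)
90 ((425.2307434082031, -292.7559509277344), (29.209733963012695, 48.827125549316406), 31.57196807861328) (306, 212, 32, 50)
```

```bash
sed -i 's/g=im\[y0:y1,x0:x1\].max(2)<thr/f=im[y0:y1,x0:x1].astype(float); g=f[...,0]<thr*f[...,2]/; s/thr=75/thr=.585/' h.py
python3 - <<'E'
from h import *
im=cv2.imread("pics/w1.png");T=np.load("pics/w1.npy")
for t in (.57,.585,.6): print(t,*panel_rect(im,(275,140,370,280),.02,T=T,thr=t)[:2])
t=cv2.imread("pics/top0.png"); print(*panel_rect(t,(405,270,488,345),.02,"top",thr=.585)[:2])
s=cv2.imread("pics/scene0.png"); print(*panel_rect(s,(205,130,275,175),.02,"scene",thr=.585)[:2])
E
```

```text
0.57 ((412.1177062988281, -270.79901123046875), (61.66416931152344, 113.03097534179688), 30.821115493774414) (289, 150, 69, 119)
0.585 ((412.0235900878906, -270.683349609375), (61.754974365234375, 113.5538330078125), 30.755605697631836) (289, 149, 69, 120)
0.6 ((412.2899475097656, -270.5932312011719), (62.619720458984375, 113.90010833740234), 31.047563552856445) (289, 149, 70, 120)
((414.3047180175781, -268.3567810058594), (62.156524658203125, 114.07199096679688), 30.59630584716797) (417, 281, 58, 52)
((419.8987731933594, -264.8155212402344), (90.29902648925781, 120.6384048461914), 30.115779876708984) (214, 139, 53, 31)
```

```bash
python3 - <<'E'
from h import *
go([.4162,-.2776,.012],down(np.radians(30.9)))
E
```

```text
pos [ 0.4152 -0.2704  0.2016] shift [-0.0168 -0.0075  0.4741] turn [-0.0019 -0.0024  0.1959]
```

Request:
{"name": "send_rows", "arguments": {"xyz": [[-0.0168,-0.0075,0],[0,0,0.1],[0,0,0.1],[0,0,0.1],[0,0,0.09],[0,0,0.05],[0,0,0.034],[0,0,0],[0,0,0]], "dr": [[0,0,0.17],[0,0,0],[0,0,0],[0,0,0],[0,0,0],[0,0,0],[0,0,0],[0,0,0],[0,0,0]]}}

```text
clock: 3.32
position: [0.417, -0.2781, 0.013]
orientation: [0.498, 0.867, -0.0, 0.001]
ft_force: [0.4, -0.1, 1.4]
finger_gap: 0.088
finger_force: 0.0
```

Request:
{"name": "send_rows", "arguments": {"xyz": [[0,0,0],[0,0,0],[0,0,0],[0,0,0],[0,0,0],[0,0,0],[0,0,0],[0,0,0]], "dr": [[0,0,0],[0,0,0],[0,0,0],[0,0,0],[0,0,0],[0,0,0],[0,0,0],[0,0,0]], "grip": 0.2}}

```text
clock: 4.32
position: [0.4168, -0.2778, 0.0126]
orientation: [0.497, 0.868, -0.0, 0.0]
ft_force: [0.1, -0.4, 6.1]
finger_gap: 0.0621
finger_force: 30.0
```

Request:
{"name": "send_rows", "arguments": {"xyz": [[0,0,-0.05],[0,0,-0.13],[0,0,-0.14],[0,0,-0.14],[0,0,-0.14],[0.029,0.121,0],[0.029,0.121,0],[0.029,0.121,0],[0.029,0.121,0],[0,0,0]], "dr": [[0,0,0],[0,0,0],[0,0,0],[0,0,0],[0,0,0],[0,0,0],[0,0,0],[0,0,0],[0,0,0],[0,0,0]]}}

```text
clock: 5.58
position: [0.5617, -0.1354, 0.2515]
orientation: [0.494, 0.869, 0.001, -0.001]
ft_force: [-0.4, -0.0, -1.6]
finger_gap: 0.0621
finger_force: 30.0
```

Request:
{"name": "send_rows", "arguments": {"xyz": [[0,0,0],[0,0,0],[0,0,0],[0,0,0],[0,0,0],[0,0,0]], "dr": [[0,0,0.7],[0,0,0.7],[0,0,0.7],[0,0,0.7],[0,0,0.74],[0,0,0]]}}

```text
clock: 6.32
position: [0.5591, -0.1406, 0.2519]
orientation: [0.737, 0.675, -0.001, -0.0]
ft_force: [0.6, -0.4, -1.8]
finger_gap: 0.0621
finger_force: 30.0
```

```bash
python3 - <<'E'
from h import *
im,T=snap("wrist","w2"); print(T)
t=cv2.imread("pics/top0.png")[190:275,250:360]; s=cv2.imread("pics/scene0.png")[215:325,250:380]
c=np.zeros((600,800,3),np.uint8); a=cv2.resize(t,None,fx=3.6,fy=3.6,interpolation=2); b=cv2.resize(s,None,fx=3,fy=3,interpolation=2)
w=im[0:270,120:560]; w=cv2.resize(w,None,fx=1.8,fy=1.8); cv2.imwrite("pics/w2c.png",w[:, :800])
E
```

```text
[[ 0.0876  0.9962 -0.0011  0.5591]
 [ 0.9962 -0.0876 -0.0005 -0.1406]
 [-0.0006 -0.001  -1.      0.2519]
 [ 0.      0.      0.      1.    ]]
```

View pics/w2.png

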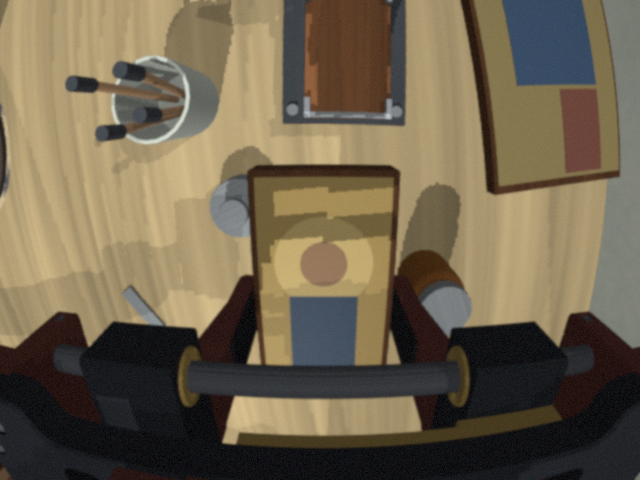

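The wrist view shows the held panel square in the jaws, spanning (250..398, 168..365). The bed is ahead of it, with its near lip from (303,115) to (393,118) and its far end out of view. I'll go up and forward to see the whole bed.

Request:
{"name": "send_rows", "arguments": {"xyz": [[0.05,0.03,-0.12],[0.05,0.03,-0.12],[0,0,0],[0,0,0]], "dr": [[0,0,0],[0,0,0],[0,0,0],[0,0,0]]}}

```text
clock: 6.88
position: [0.5867, -0.1027, 0.3472]
orientation: [0.737, 0.676, -0.001, -0.0]
ft_force: [0.7, 0.1, -1.4]
finger_gap: 0.062
finger_force: 30.0
```

```bash
python3 - <<'E'
from h import *
im,T=snap("wrist","w3"); print(T)
p3=proj("wrist",[.593,.007,.073],T); print(p3)
A=cv2.resize(im[20:210,230:430],None,fx=2.8,fy=2.8,interpolation=2)
B=cv2.resize(cv2.imread("pics/w2.png")[0:140,270:420],None,fx=1.6,fy=1.6,interpolation=2)
c=np.zeros((600,800,3),np.uint8); c[:A.shape[0],:A.shape[1]]=A; c[:B.shape[0],560:560+B.shape[1]]=B; cv2.imwrite("pics/w3c.png",c)
E
```

```text
[[ 0.0863  0.9963 -0.0015  0.5867]
 [ 0.9963 -0.0863 -0.0005 -0.1027]
 [-0.0006 -0.0014 -1.      0.3472]
 [ 0.      0.      0.      1.    ]]
[322.3152  98.2564]
```

View pics/w3c.png

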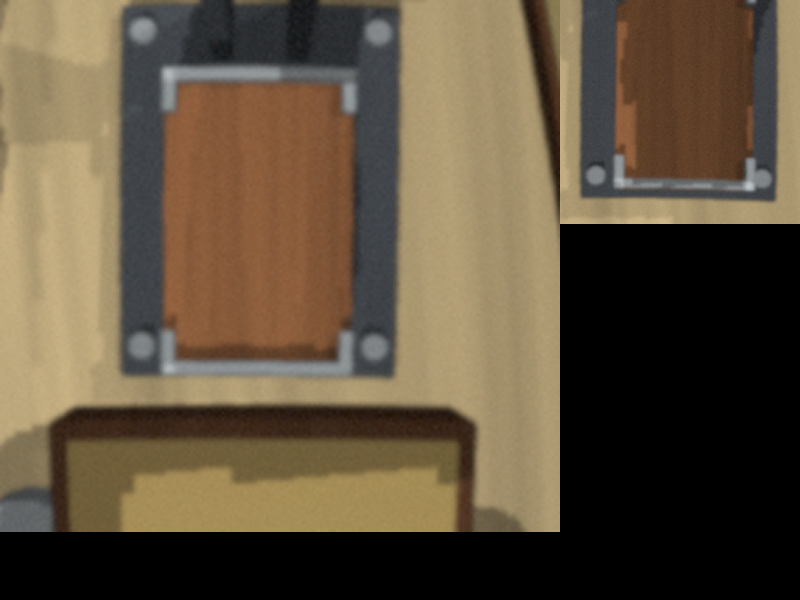

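The crop shows the whole bed. The outer lip corners are at about (162,67), (357,67), (353,375) and (160,374) in the 2.8x crop, and the front edge of the held panel is at the bottom.

```bash
python3 - <<'E'
from h import *
T2=np.load("pics/w2.npy");T3=np.load("pics/w3.npy")
f=lambda u,v:(230+(u+.5)/2.8-.5,20+(v+.5)/2.8-.5)
cs=[f(162,67),f(357,67),f(353,375),f(160,374)]
g=lambda u,v:(270+(u+.5)/1.6-.5,(v+.5)/1.6-.5)
for a,b in((cs[3],g(54,187)),(cs[2],g(195,189))): print("tri",*tri([ray("wrist",a,T3),ray("wrist",b,T2)]))
W=np.array([plane("wrist",c,.073,T3) for c in cs]); print(W,W.mean(0))
print("sides",[np.linalg.norm(W[i]-W[i-1]) for i in range(4)])
print("yaw y",np.degrees(np.arctan2(*( (W[0]+W[1]-W[2]-W[3])[[1,0]]))),"yaw x",np.degrees(np.arctan2(*((W[1]+W[2]-W[0]-W[3])[[1,0]]))))
B=np.array([plane("wrist",f(*c),.014,T3) for c in((143,31),(378,32),(375,347),(141,346))]);print("bolts",B.mean(0)); 
print("yaw y",np.degrees(np.arctan2(*( (B[0]+B[1]-B[2]-B[3])[[1,0]]))),"yaw x",np.degrees(np.arctan2(*((B[1]+B[2]-B[0]-B[3])[[1,0]]))))
# top and scene views
for n,px in(("top",[(282,207),(344,208),(342,250),(281,248)]),("scene",[(318,283),(267,255),(290,225),(342,250)])):
  print(n,np.mean([plane(n,p,.073) for p in px],0))
# held panel in the wrist picture
for nm,roi,z in(("w2",(240,160,410,270),.26),):
  im=cv2.imread(f"pics/{nm}.png"); T=T2
  q=[plane("wrist",p,T2[2,3]+.009,T2) for p in((250,168),(398,168),(390,365),(262,365))]
  for p in q: print("held in tool",T2[:3,:3].T@(p-T2[:3,3]))
E
```

```text
tri [ 0.5476 -0.0524  0.0781] 0.0004039811673601638
tri [ 0.6255 -0.0595  0.0757] 0.00015023466602727452
[[ 0.5594  0.0754  0.073 ]
 [ 0.638   0.0684  0.073 ]
 [ 0.6258 -0.0599  0.073 ]
 [ 0.5467 -0.0525  0.073 ]] [0.5925 0.0079 0.073 ]
sides [np.float64(0.1285500785866247), np.float64(0.07895314006947447), np.float64(0.1288760933152363), np.float64(0.07942845720838668)]
yaw y 84.45564089655937 yaw x -5.197774700653351
bolts [0.5943 0.0276 0.014 ]
yaw y 84.56737626340171 yaw x -5.297117312346238
top [0.5916 0.0086 0.073 ]
scene [0.5982 0.0094 0.073 ]
held in tool [ 0.0633 -0.0303 -0.009 ]
held in tool [ 0.0633  0.0286 -0.0091]
held in tool [-0.0311  0.0314 -0.009 ]
held in tool [-0.0311 -0.0311 -0.0089]
```

```bash
python3 - <<'E'
from h import *
go([.5917,-.0001,.0776],down(np.radians(-5.4)))
E
```

```text
pos [ 0.5864 -0.103   0.3467] shift [ 0.2578 -0.0074  0.6726] turn [-0.0144  0.0035  0.0401]
```

Request:
{"name": "send_rows", "arguments": {"xyz": [[0.086,-0.0025,0],[0.086,-0.0025,0],[0.086,-0.0025,0],[0,0,0.12],[0,0,0.12],[0,0,0.12],[0,0,0.12],[0,0,0.1],[0,0,0.024],[0,0,0]], "dr": [[-0.014,0.003,0.04],[0,0,0],[0,0,0],[0,0,0],[0,0,0],[0,0,0],[0,0,0],[0,0,0],[0,0,0],[0,0,0]]}}

```text
clock: 8.18
position: [0.5941, 0.0007, 0.1064]
orientation: [0.74, 0.673, 0.0, 0.0]
ft_force: [-0.9, -0.2, -0.4]
finger_gap: 0.0618
finger_force: 30.0
```

```bash
python3 - <<'E'
from h import *
im,T=snap("wrist","w4"); s,_=snap("scene","s4"); print(T)
go([.5917,-.0001,.0776],down(np.radians(-5.4)))
c=np.zeros((600,800,3),np.uint8)
A=cv2.resize(im[40:440,140:500],None,fx=1.3,fy=1.3); c[:A.shape[0],:A.shape[1]]=A
B=cv2.resize(s[200:330,240:350],None,fx=3,fy=3,interpolation=2); c[:B.shape[0],468:468+B.shape[1]]=B
cv2.imwrite("pics/w4c.png",c)
E
```

```text
[[ 0.0945  0.9955  0.0011  0.5941]
 [ 0.9955 -0.0945  0.0003  0.0007]
 [ 0.0004  0.001  -1.      0.1064]
 [ 0.      0.      0.      1.    ]]
pos [0.5954 0.001  0.1081] shift [-0.0037 -0.0093  0.0763] turn [ 0.0259 -0.0042 -0.0023]
```

View pics/w4c.png

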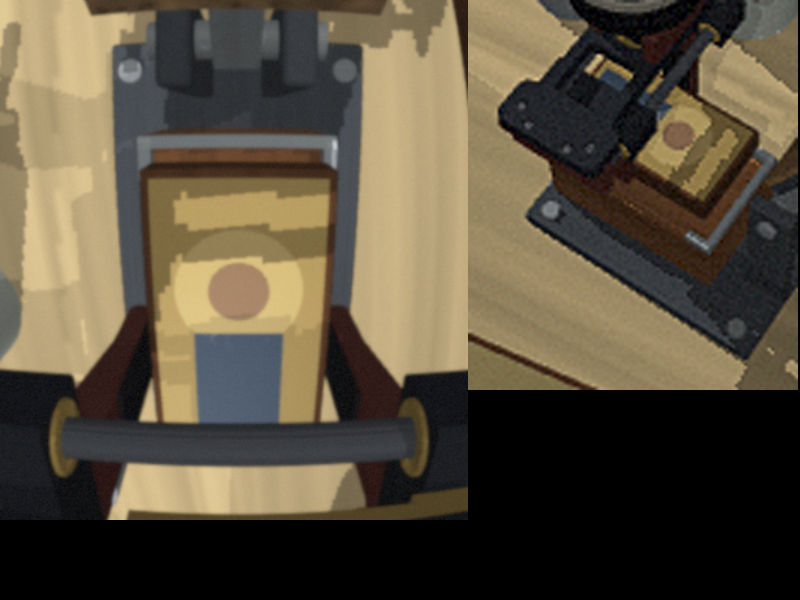

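The wrist view shows the panel just above the bed. The far lip outer corners are at about (138,136) and (337,137) in the crop, and the panel's front corners at about (147,173) and (336,173). It looks a bit off to the right, so I'll quantify that in the tool frame.

```bash
cat >> h.py <<'E'
def avg(n=6):
    P=[]
    for _ in range(n): P.append(manip.get_obs()["position"]); manip.read_camera("wrist")
    P=np.array(P); return P.mean(0),P.std(0)
E
python3 - <<'E'
from h import *
print(avg())
T=np.load("pics/w4.npy"); T[2,3]=.107
f=lambda u,v:(140+(u+.5)/1.3-.5,40+(v+.5)/1.3-.5)
def tl(u,v,z): return T[:3,:3].T@(plane("wrist",f(u,v),z,T)-T[:3,3])
print("lip",tl(138,136,.073),tl(337,137,.073)); print("panel",tl(147,173,.1144),tl(336,173,.1144))
print("bolts",tl(130,71,.014),tl(344,70,.014))
im=cv2.imread("pics/w4.png"); print(im[168+5,236:262].sum(1).tolist() if 0 else [im[190,240:262,2].tolist(),im[190,385:412,2].tolist()])
print([im[146,238:262,2].tolist(),im[146,385:410,2].tolist()])
E
```

```text
(array([0.5953, 0.0011, 0.1081]), array([0.0002, 0.    , 0.0002]))
lip [ 0.0705 -0.0407  0.034 ] [0.0701 0.0375 0.0341]
panel [ 0.0611 -0.0295 -0.0074] [ 0.0611  0.0292 -0.0073]
bolts [ 0.1016 -0.0567  0.093 ] [0.102  0.0526 0.0931]
[[76, 73, 72, 75, 77, 70, 72, 64, 62, 64, 63, 68, 69, 81, 104, 120, 122, 127, 123, 127, 128, 128], [173, 172, 171, 174, 172, 175, 168, 153, 127, 103, 96, 93, 88, 81, 74, 71, 75, 77, 74, 77, 80, 75, 74, 77, 74, 74, 77]]
[[77, 70, 77, 77, 73, 76, 82, 96, 106, 116, 116, 114, 116, 116, 115, 120, 117, 112, 110, 111, 109, 111, 110, 111], [113, 112, 113, 111, 116, 115, 114, 116, 117, 116, 116, 117, 116, 109, 85, 66, 68, 76, 73, 74, 76, 75, 77, 76, 71]]
```

Request:
{"name": "send_rows", "arguments": {"xyz": [[-0.001,-0.0053,0],[0,0,0.02],[0,0,0.02],[0,0,0.014],[0,0,0.01],[0,0,0.008],[0,0,0],[0,0,0],[0,0,0]], "dr": [[0.02,0,0],[0,0,0],[0,0,0],[0,0,0],[0,0,0],[0,0,0],[0,0,0],[0,0,0],[0,0,0]]}}

```text
clock: 9.7
position: [0.5924, 0.0009, 0.0779]
orientation: [0.74, 0.673, -0.0, -0.001]
ft_force: [0.0, 0.6, -1.1]
finger_gap: 0.0619
finger_force: 30.0
```

```bash
python3 - <<'E'
from h import *
im,T=snap("wrist","w5"); print(T,manip.get_obs()["ft_force"])
s,_=snap("scene","s5")
c=np.zeros((600,800,3),np.uint8)
A=cv2.resize(im[40:440,140:500],None,fx=1.3,fy=1.3); c[:A.shape[0],:A.shape[1]]=A
B=cv2.resize(s[200:330,240:350],None,fx=3,fy=3,interpolation=2); c[:B.shape[0],468:468+B.shape[1]]=B
cv2.imwrite("pics/w5c.png",c)
E
```

```text
[[ 0.0944  0.9955 -0.0008  0.5924]
 [ 0.9955 -0.0944  0.0007  0.0009]
 [ 0.0006 -0.0008 -1.      0.0779]
 [ 0.      0.      0.      1.    ]] [-0.1469 -0.182  -1.6078]
```

View pics/w5c.png

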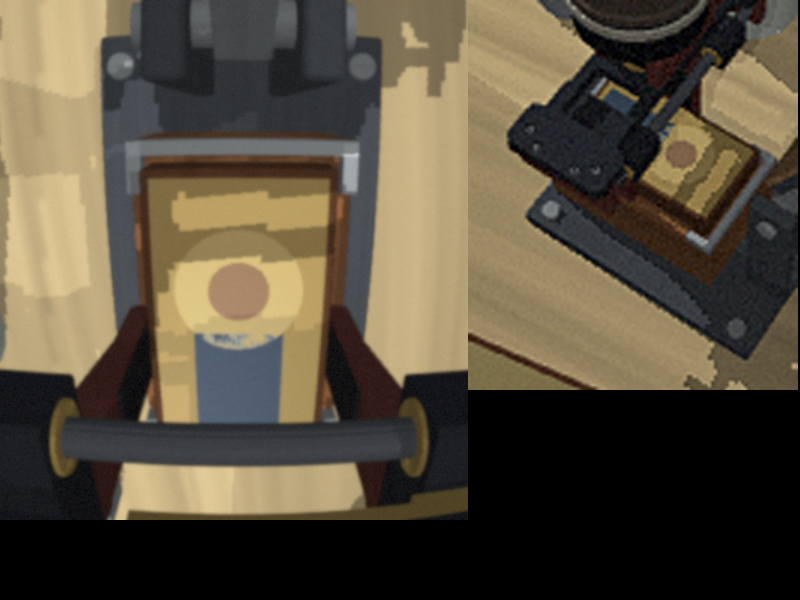

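The panel now sits between the corner lips, centred: panel edges at x≈140 and 342 in the crop, lips at 126..140 and 342..358. I'll lower the last bit and release.

Request:
{"name": "send_rows", "arguments": {"xyz": [[0,0,0.003],[0,0,0],[0,0,0]], "dr": [[0,0,0],[0,0,0],[0,0,0]]}}

```text
clock: 10.18
position: [0.5924, 0.0009, 0.0776]
orientation: [0.74, 0.673, -0.0, -0.0]
ft_force: [-3.1, 0.5, 7.0]
finger_gap: 0.0617
finger_force: 30.0
```

Request:
{"name": "send_rows", "arguments": {"xyz": [[0,0,0],[0,0,0],[0,0,0],[0,0,0],[0,0,0]], "dr": [[0,0,0],[0,0,0],[0,0,0],[0,0,0],[0,0,0]], "grip": 0.7}}

```text
clock: 10.8
position: [0.5923, 0.001, 0.0766]
orientation: [0.74, 0.673, -0.0, -0.001]
ft_force: [0.6, 0.0, 1.0]
finger_gap: 0.0745
finger_force: 0.0
```

Request:
{"name": "send_rows", "arguments": {"xyz": [[0,0,-0.02],[0,0,-0.06],[-0.05,0,-0.12],[-0.1,0,-0.12],[-0.1,0,-0.12],[-0.05,0,-0.12],[0,0,0]], "dr": [[0,0,0],[0,0,0],[0,0,0],[0,0,0],[0,0,0],[0,0,0],[0,0,0]]}}

```text
clock: 11.68
position: [0.5826, -0.121, 0.3054]
orientation: [0.741, 0.672, 0.002, 0.003]
ft_force: [0.0, 0.7, -1.1]
finger_gap: 0.0744
finger_force: 0.0
```

```bash
python3 - <<'E'
from h import *
im,T=snap("wrist","w6"); print(T)
s,_=snap("scene","s6"); t,_=snap("top","t6")
c=np.zeros((600,800,3),np.uint8)
A=cv2.resize(im[0:260,220:440],None,fx=2,fy=2); c[:A.shape[0],:A.shape[1]]=A
B=cv2.resize(s[200:330,250:440],None,fx=1.9,fy=1.9,interpolation=2); c[:B.shape[0],440:440+B.shape[1]]=B[:,:360]
B=cv2.resize(t[170:270,170:350],None,fx=2,fy=2,interpolation=2); c[300:300+B.shape[0],440:440+B.shape[1]]=B[:,:360]
cv2.imwrite("pics/w6c.png",c)
E
```

```text
[[ 0.098   0.9952  0.0064  0.5826]
 [ 0.9952 -0.098  -0.0016 -0.121 ]
 [-0.001   0.0066 -1.      0.3054]
 [ 0.      0.      0.      1.    ]]
```

View pics/w6c.png

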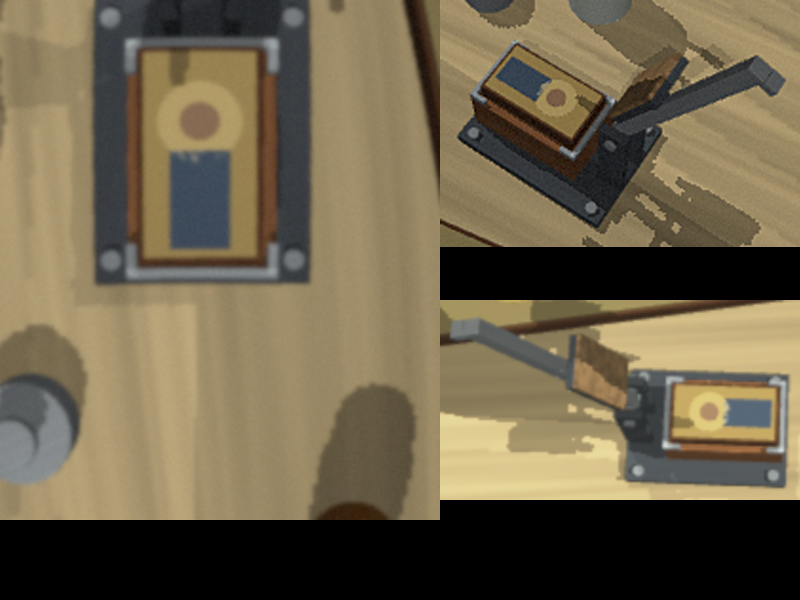

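The panel is seated flat between the lips: (140..265, 48..265) inside lips at (127..277, 40..278) in the crop. The lever still leans back, with its tip at scene pixel (426,241) and top pixel (182,184). Next I go behind the lever with the fingers shut.

```bash
cat >> h.py <<'E'
PC=np.array([.593,.0085,0]); PY=np.array([np.cos(np.radians(84.6)),np.sin(np.radians(84.6)),0]); PX=np.array([PY[1],-PY[0],0])
def press(x,y,z): return PC+x*PX+y*PY+np.array([0,0,z])
def inpress(p): d=np.array(p)-PC; return np.array([d@PX,d@PY,d[2]])
RP=down(np.radians(-5.4))
def arc(th,r=.2):
    c,s=np.cos(th),np.sin(th); return .095-r*c+.008*s+.010, .115+r*s+.008*c+.008
E
python3 - <<'E'
from h import *
p,e=tri([ray("top",(182.5,184)),ray("scene",(426.5,241))]); q=inpress(p); print(q,e,np.degrees(np.arctan2(q[2]-.115,.095-q[1])))
go(press(0,.258,.43),RP); go(press(0,.258,.29),RP)
for t in range(105,-1,-10): print(t,arc(np.radians(t)))
print(arc(0))
E
```

```text
[0.0007 0.2052 0.3256] 0.002537102374535245 117.62523970020793
pos [ 0.5808 -0.118   0.3001] shift [ 0.9631  0.0005 -0.324 ] turn [-0.0106 -0.0043  0.0022]
pos [ 0.5808 -0.118   0.3001] shift [0.9628 0.0011 0.026 ] turn [-0.0106 -0.0043  0.0022]
105 (np.float64(0.16449121563081673), np.float64(0.31411461289699355))
95 (np.float64(0.13040070613426563), np.float64(0.32154169367636787))
85 (np.float64(0.09553840903520235), np.float64(0.32293618556033044))
75 (np.float64(0.060963597589808405), np.float64(0.31825571761863386))
65 (np.float64(0.027726809948153304), np.float64(0.3076425035012556))
55 (np.float64(-0.003162070915897307), np.float64(0.2914190203486067))
45 (np.float64(-0.030764501987817147), np.float64(0.27007821048680186))
35 (np.float64(-0.054241797366989995), np.float64(0.24426850362452118))
25 (np.float64(-0.0728806113134044), np.float64(0.2147741146444331))
15 (np.float64(-0.08611461289699351), np.float64(0.1824912156308167))
5 (np.float64(-0.09354169367636786), np.float64(0.14840070613426562))
(np.float64(-0.09500000000000001), np.float64(0.131))
```

Request:
{"name": "send_rows", "arguments": {"xyz": [[0,0,-0.11],[0,0,-0.11],[0,0,-0.11],[0.138,0,0],[0.138,0,0],[0.138,0,0],[0.138,0,0],[0.138,0,0],[0.138,0,0],[0.138,0,0]], "dr": [[0,0,0],[0,0,0],[0,0,0],[0,0,0],[0,0,0],[0,0,0],[0,0,0],[0,0,0],[0,0,0],[0,0,0]], "grip": -1}}

```text
clock: 13.08
position: [0.6171, 0.2685, 0.431]
orientation: [0.739, 0.673, -0.001, -0.001]
ft_force: [0.3, -0.5, 0.5]
finger_gap: 0.0005
finger_force: 0.0
```

Request:
{"name": "send_rows", "arguments": {"xyz": [[0,0,0.09],[0,0,0.09],[0,0,0.09],[0,0,0.08],[0,0,0],[0,0,0]], "dr": [[0,0,0],[0,0,0],[0,0,0],[0,0,0],[0,0,0],[0,0,0]]}}

```text
clock: 13.82
position: [0.6176, 0.2668, 0.2934]
orientation: [0.739, 0.673, -0.0, -0.001]
ft_force: [-1.4, 0.2, 0.3]
finger_gap: 0.0003
finger_force: 0.0
```

```bash
python3 - <<'E'
from h import *
print(inpress(tool()[:3,3]),manip.get_obs()["ft_force"]); go(press(0,.258,.29),RP)
E
```

```text
[0.0001 0.2595 0.2934] [-1.3753  0.1747  0.3146]
pos [0.6176 0.2668 0.2934] shift [-0.0037 -0.0004  0.0085] turn [-0.0063 -0.0056  0.0039]
```

Request:
{"name": "send_rows", "arguments": {"xyz": [[-0.0625,0,0],[-0.0625,0,0],[-0.0625,0,0],[-0.0625,0,0],[-0.0625,0,0],[-0.0625,0,0],[-0.0625,0,0],[-0.0625,0,0],[-0.0625,0,0],[-0.0625,0,0]], "dr": [[0,0,0],[0,0,0],[0,0,0],[0,0,0],[0,0,0],[0,0,0],[0,0,0],[0,0,0],[0,0,0],[0,0,0]]}}

```text
clock: 15.08
position: [0.5947, 0.0174, 0.2947]
orientation: [0.739, 0.673, 0.001, 0.0]
ft_force: [0.3, -0.0, -0.5]
finger_gap: 0.0008
finger_force: 0.4
```

```bash
python3 - <<'E'
from h import *
print(inpress(tool()[:3,3]),manip.get_obs()["ft_force"])
s,_=snap("scene","s7"); t,_=snap("top","t7")
c=np.zeros((480,800,3),np.uint8)
B=cv2.resize(s[100:330,220:440],None,fx=2,fy=2); c[:460,:440]=B
B=cv2.resize(t[170:280,220:380],None,fx=2.2,fy=2.2); c[:B.shape[0],445:445+B.shape[1]]=B
cv2.imwrite("pics/c7.png",c)
E
```

```text
[0.0008 0.009  0.2947] [ 0.3037 -0.0008 -0.4645]
```

View pics/c7.png

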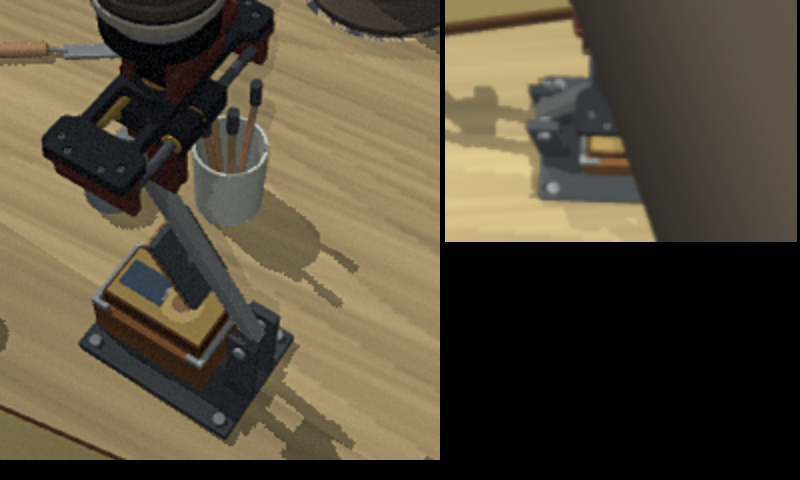

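The scene crop shows the lever at about 55° with the fingertips behind its upper face near the end, and the platen above the panel. I follow the arc down.

Request:
{"name": "send_rows", "arguments": {"xyz": [[-0.03,0,0.008],[-0.07,0,0.053],[-0.0585,0,0.0645],[-0.047,0,0.074],[-0.033,0,0.04],[0,0,0.04],[-0.02,0,0.04],[0,0,0.03],[0,0,0],[0,0,0]], "dr": [[0,0,0],[0,0,0],[0,0,0],[0,0,0],[0,0,0],[0,0,0],[0,0,0],[0,0,0],[0,0,0],[0,0,0]]}}

```text
clock: 16.42
position: [0.5846, -0.0852, 0.1533]
orientation: [0.74, 0.673, 0.0, -0.0]
ft_force: [0.5, 0.3, 0.2]
finger_gap: 0.0004
finger_force: 0.0
```

```bash
python3 - <<'E'
from h import *
print(inpress(avg(3)[0]),manip.get_obs()["ft_force"])
E
```

```text
[ 0.0005 -0.0942  0.1534] [-0.0708  0.0299 -0.6889]
```

Request:
{"name": "send_rows", "arguments": {"xyz": [[-0.005,0,0.01],[-0.005,0,0.01],[-0.005,0,0.01],[0,0,0.008],[0,0,0.006],[0,0,0.004],[0,0,0],[0,0,0]], "dr": [[0,0,0],[0,0,0],[0,0,0],[0,0,0],[0,0,0],[0,0,0],[0,0,0],[0,0,0]]}}

```text
clock: 17.58
position: [0.5837, -0.0916, 0.1337]
orientation: [0.74, 0.673, -0.0, -0.001]
ft_force: [0.4, -0.6, 0.7]
finger_gap: 0.0001
finger_force: 0.0
```

Request:
{"name": "send_rows", "arguments": {"xyz": [[0,0,0.003],[0,0,0.002],[0,0,0]], "dr": [[0,0,0],[0,0,0],[0,0,0]]}}

```text
clock: 17.95
position: [0.5836, -0.0917, 0.1316]
orientation: [0.74, 0.673, -0.0, -0.001]
ft_force: [0.8, -0.5, -0.4]
finger_gap: 0.0001
finger_force: 0.0
```

Request:
{"name": "send_rows", "arguments": {"xyz": [[0,0,0.003],[0,0,0.002],[0,0,0]], "dr": [[0,0,0],[0,0,0],[0,0,0]]}}

```text
clock: 18.32
position: [0.5837, -0.0917, 0.1311]
orientation: [0.74, 0.673, -0.0, -0.0]
ft_force: [-5.4, -0.5, 11.6]
finger_gap: 0.0005
finger_force: 6.0
```

Request:
{"name": "send_rows", "arguments": {"xyz": [[0,0,0.003],[0,0,0.002],[0,0,0]], "dr": [[0,0,0],[0,0,0],[0,0,0]]}}

```text
clock: 18.7
position: [0.5837, -0.0917, 0.1306]
orientation: [0.74, 0.673, -0.0, 0.0]
ft_force: [-8.7, 0.4, 25.2]
finger_gap: 0.0006
finger_force: 12.5
```

Request:
{"name": "send_rows", "arguments": {"xyz": [[0,0,-0.003],[0,0,0],[0,0,0],[0,0,0]], "dr": [[0,0,0],[0,0,0],[0,0,0],[0,0,0]]}}

```text
clock: 19.2
position: [0.5837, -0.0917, 0.131]
orientation: [0.74, 0.673, -0.0, 0.0]
ft_force: [-5.9, 1.1, 17.9]
finger_gap: 0.0003
finger_force: 8.8
```

Request:
{"name": "send_rows", "arguments": {"xyz": [[0,0,-0.01],[0,0,-0.05],[0,0,-0.12],[0,0,-0.12],[0,0,-0.12],[0,0,-0.06],[0,0,0]], "dr": [[0,0,0],[0,0,0],[0,0,0],[0,0,0],[0,0,0],[0,0,0],[0,0,0]]}}

```text
clock: 20.08
position: [0.5846, -0.0917, 0.3226]
orientation: [0.74, 0.673, 0.001, 0.001]
ft_force: [0.3, 0.2, -0.6]
finger_gap: 0.0006
finger_force: 0.0
```

```bash
python3 - <<'E'
from h import *
print(inpress(tool()[:3,3]))
go([.401,.272,.32],down(np.radians(45)))
E
```

```text
[ 0.0011 -0.1006  0.3226]
pos [ 0.5846 -0.0917  0.3226] shift [ 0.8619 -0.5428  0.0053] turn [ 0.0143  0.005  -5.0418]
```

Request:
{"name": "send_rows", "arguments": {"xyz": [[0.108,-0.068,0],[0.108,-0.068,0],[0.108,-0.068,0],[0.108,-0.068,0],[0.108,-0.068,0],[0.108,-0.068,0],[0.108,-0.068,0],[0.106,-0.067,0],[0,0,0]], "dr": [[0,0,0],[0,0,0],[0,0,0],[0,0,0],[0,0,0],[0,0,0],[0,0,0],[0,0,0],[0,0,0]], "grip": 1}}

```text
clock: 21.2
position: [0.3972, 0.2751, 0.32]
orientation: [0.737, 0.676, -0.001, -0.001]
ft_force: [-0.2, 0.1, -0.3]
finger_gap: 0.0862
finger_force: 0.0
```

Request:
{"name": "send_rows", "arguments": {"xyz": [[0,0,0],[0,0,0],[0,0,0],[0,0,0],[0,0,0],[0,0,0],[0,0,0],[0,0,0]], "dr": [[0,0,-0.84],[0,0,-0.84],[0,0,-0.84],[0,0,-0.84],[0,0,-0.84],[0,0,-0.84],[0,0,0],[0,0,0]]}}

```text
clock: 22.2
position: [0.4003, 0.2713, 0.3206]
orientation: [0.385, 0.923, -0.0, -0.001]
ft_force: [0.5, 0.0, 0.9]
finger_gap: 0.0876
finger_force: 0.0
```

```bash
python3 - <<'E'
from h import *
im,T=snap("wrist","w8"); print(T, proj("wrist",[.401,.272,.12],T))
hsv=cv2.cvtColor(im,cv2.COLOR_BGR2HSV); t,_=snap("top","t8"); s,_=snap("scene","s8")
c=np.zeros((600,800,3),np.uint8)
A=cv2.resize(im[80:330,180:480],None,fx=1.5,fy=1.5); c[:375,:450]=A
B=cv2.resize(t[270:360,140:240],None,fx=3.2,fy=3.2,interpolation=2); c[:288,455:775]=B
B=cv2.resize(s[190:275,425:510],None,fx=2.6,fy=2.6,interpolation=2); c[379:600,:221]=B
B=cv2.resize(t[190:280,230:400],None,fx=3,fy=3,interpolation=2); c[300:570,260:770]=B
c[379:600,:221]=cv2.resize(s[190:275,425:510],None,fx=2.6,fy=2.6,interpolation=2)
cv2.imwrite("pics/c8.png",c)
E
```

```text
[[-0.7041  0.7101 -0.0019  0.4003]
 [ 0.7101  0.7041  0.0001  0.2713]
 [ 0.0014 -0.0012 -1.      0.3206]
 [ 0.      0.      0.      1.    ]] [326.2242 208.1931]
```

View pics/c8.png

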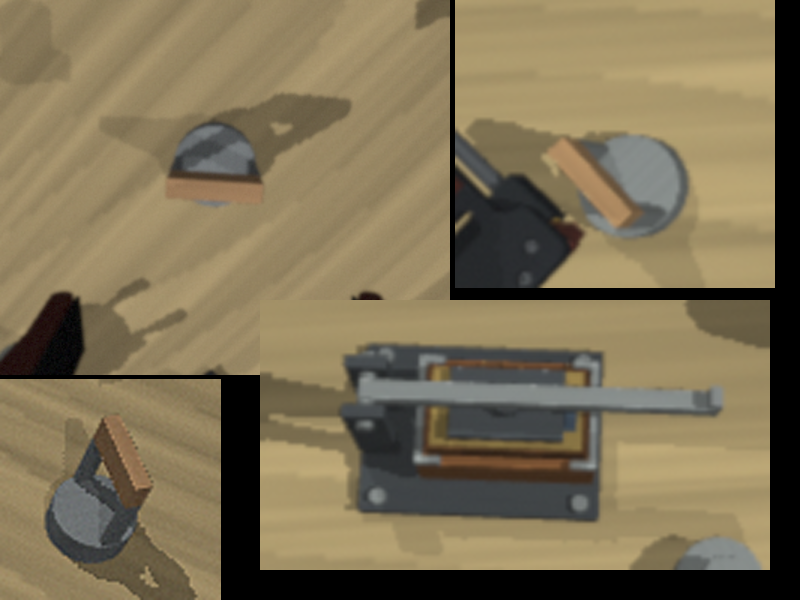

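The wrist crop shows the weight with its grip bar spanning (167..263, 178..203), nearly square to the jaws. The top crop shows the lever level over the panel, with the hook tip at about (718,400) in that crop.

```bash
python3 - <<'E'
from h import *
def bar(nm,roi,thr):
    im=cv2.imread(f"pics/{nm}.png"); x0,y0,x1,y1=roi; f=im[y0:y1,x0:x1].astype(float)
    print(nm,"bar px",im[207,322].tolist() if nm=="w8" else im[325,183].tolist(),"bench",f[2,2])
    g=(f[...,0]<thr*f[...,2]).astype(np.uint8); g=cv2.morphologyEx(g,cv2.MORPH_OPEN,np.ones((2,2)))
    cs,_=cv2.findContours(g,cv2.RETR_EXTERNAL,cv2.CHAIN_APPROX_NONE); c=max(cs,key=cv2.contourArea)[:,0]+[x0,y0]; return c
T=np.load("pics/w8.npy")
for thr in(.57,):
    c=bar("w8",(280,190,366,225),thr); r=cv2.minAreaRect(c.astype(np.float32)); print(r)
    W=np.array([plane("wrist",p,.12,T)[:2] for p in c]); rr=cv2.minAreaRect((W*1000).astype(np.float32)); print(rr)
    c2=bar("t8",(165,305,205,350),thr); r2=cv2.minAreaRect(c2.astype(np.float32)); print(r2)
    W=np.array([plane("top",p,.12)[:2] for p in c2]); print(cv2.minAreaRect((W*1000).astype(np.float32)))
    print(tri([ray("wrist",r[0],T),ray("top",r2[0])]))
# lever hook end in top view
f=lambda u,v:(230+(u-260+.5)/3-.5,190+(v-300+.5)/3-.5)
for uv in((720,400),(697,400),(540,394),(372,388)): print(inpress(plane("top",f(*uv),.123)))
E
```

```text
w8 bar px [90, 124, 157] bench [ 94. 130. 146.]
((298.0, 198.5), (5.0, 2.0), 90.0)
((374.567138671875, 259.5274658203125), (1.9601391553878784, 4.997827529907227), 43.79262161254883)
t8 bar px [100, 140, 177] bench [110. 154. 173.]
((183.75001525878906, 327.2500305175781), (32.52690887451172, 7.778173923492432), 45.0)
((397.84649658203125, 267.1703186035156), (64.19609069824219, 14.523516654968262), 43.81908416748047)
(array([0.3855, 0.2626, 0.1305]), np.float64(0.011878436589691024))
[ 0.002 -0.143  0.123]
[ 0.0015 -0.1276  0.123 ]
[ 0.0018 -0.0223  0.123 ]
[0.0019 0.0908 0.123 ]
```

```bash
python3 - <<'E'
from h import *
T=np.load("pics/w8.npy"); im=cv2.imread("pics/w8.png"); x0,y0=280,190; f=im[190:225,280:366].astype(float)
t=cv2.imread("pics/t8.png")[300:350,165:205].astype(float)
for thr in(.6,.615,.63):
    out=[]
    for g,o in((f,(280,190)),(t,(165,300))):
        m=((g[...,0]<thr*g[...,2])&(g[...,2]>110)).astype(np.uint8); cs,_=cv2.findContours(m,cv2.RETR_EXTERNAL,cv2.CHAIN_APPROX_NONE); out.append(max(cs,key=cv2.contourArea)[:,0]+np.array(o))
    W=np.array([plane("wrist",p,.12,T)[:2]*1000 for p in out[0]],np.float32); print(cv2.minAreaRect(W),cv2.boundingRect(out[0]))
    a,b=[cv2.minAreaRect(c.astype(np.float32))[0] for c in out]; print(tri([ray("wrist",a,T),ray("top",b)]))
E
```

```text
((397.24884033203125, 270.3167419433594), (63.05686569213867, 13.972471237182617), 40.46903610229492) (290, 198, 65, 18)
(array([0.3983, 0.2701, 0.1175]), np.float64(0.0007848266283127581))
((397.45721435546875, 270.27587890625), (64.1910629272461, 14.084822654724121), 40.96932601928711) (290, 198, 66, 18)
(array([0.3985, 0.2701, 0.118 ]), np.float64(0.0008160972015595969))
((397.6402893066406, 269.8518981933594), (65.35029602050781, 14.96509075164795), 40.969322204589844) (289, 198, 67, 19)
(array([0.3984, 0.2702, 0.1207]), np.float64(0.0009485140527346793))
```

```bash
python3 - <<'E'
from h import *
go([.3978,.2698,.095],down(np.radians(42)))
E
```

```text
pos [0.4002 0.2718 0.321 ] shift [ 0.0001 -0.0074  0.5651] turn [-0.0029 -0.0061  0.2883]
```

Request:
{"name": "send_rows", "arguments": {"xyz": [[0,-0.0074,0],[0,0,0.11],[0,0,0.11],[0,0,0.11],[0,0,0.1],[0,0,0.08],[0,0,0.04],[0,0,0.015],[0,0,0],[0,0,0]], "dr": [[0,0,0.28],[0,0,0],[0,0,0],[0,0,0],[0,0,0],[0,0,0],[0,0,0],[0,0,0],[0,0,0],[0,0,0]]}}

```text
clock: 23.6
position: [0.3984, 0.2704, 0.0962]
orientation: [0.405, 0.914, 0.001, -0.0]
ft_force: [1.0, 0.7, -0.1]
finger_gap: 0.0875
finger_force: 0.0
```

Request:
{"name": "send_rows", "arguments": {"xyz": [[0,0,0],[0,0,0],[0,0,0],[0,0,0],[0,0,0],[0,0,0],[0,0,0]], "dr": [[0,0,0],[0,0,0],[0,0,0],[0,0,0],[0,0,0],[0,0,0],[0,0,0]], "grip": 0.2}}

```text
clock: 24.48
position: [0.3985, 0.2706, 0.0957]
orientation: [0.405, 0.914, 0.001, -0.0]
ft_force: [3.5, 2.4, 5.5]
finger_gap: 0.0641
finger_force: 29.9
```

Request:
{"name": "send_rows", "arguments": {"xyz": [[0,0,-0.02],[0,0,-0.04],[0,0,-0.04],[0,0,0],[0,0,0]], "dr": [[0,0,0],[0,0,0],[0,0,0],[0,0,0],[0,0,0]]}}

```text
clock: 25.1
position: [0.3977, 0.2696, 0.1352]
orientation: [0.405, 0.914, -0.0, -0.0]
ft_force: [0.1, -0.2, -8.1]
finger_gap: 0.0643
finger_force: 29.9
```

Request:
{"name": "send_rows", "arguments": {"xyz": [[0,0,-0.115],[0,0,-0.115],[0,0,-0.115],[0,0,-0.115],[0,0,0]], "dr": [[0,0,0],[0,0,0],[0,0,0],[0,0,0],[0,0,0]]}}

```text
clock: 25.72
position: [0.3989, 0.271, 0.3216]
orientation: [0.405, 0.914, 0.002, 0.001]
ft_force: [0.2, -0.9, -8.3]
finger_gap: 0.0638
finger_force: 29.9
```

Request:
{"name": "send_rows", "arguments": {"xyz": [[0,0,0],[0,0,0],[0,0,0],[0,0,0],[0,0,0],[0,0,0],[0,0,0],[0,0,0]], "dr": [[0,0,0.4],[0,0,0.8],[0,0,0.8],[0,0,0.8],[0,0,0.8],[0,0,0.8],[0,0,0.3],[0,0,0]]}}

```text
clock: 26.72
position: [0.3972, 0.2692, 0.3169]
orientation: [0.736, 0.677, -0.002, -0.001]
ft_force: [-0.6, 0.3, -7.6]
finger_gap: 0.0638
finger_force: 29.9
```

```bash
python3 - <<'E'
from h import *
go(press(0,-.19,.32),RP)
E
```

```text
pos [0.3972 0.2692 0.3169] shift [-1.0836  0.5369 -0.008 ] turn [-0.0223  0.0095  0.0627]
```

Move in ten gentle rows (about 48 mm each).

Request:
{"name": "send_rows", "arguments": {"xyz": [[-0.07,0.035,-0.008],[-0.11,0.055,0],[-0.12,0.059,0],[-0.12,0.059,0],[-0.12,0.059,0],[-0.12,0.059,0],[-0.12,0.059,0],[-0.12,0.059,0],[-0.11,0.055,0],[-0.0736,0.038,0]], "dr": [[-0.02,0.01,0.06],[0,0,0],[0,0,0],[0,0,0],[0,0,0],[0,0,0],[0,0,0],[0,0,0],[0,0,0],[0,0,0]]}}

```text
clock: 27.98
position: [0.5709, -0.1848, 0.3195]
orientation: [0.74, 0.673, 0.0, -0.001]
ft_force: [-0.3, -0.0, -8.5]
finger_gap: 0.0637
finger_force: 30.0
```

Request:
{"name": "send_rows", "arguments": {"xyz": [[0,0,0],[0,0,0],[0,0,0],[0,0,0]], "dr": [[0,0,0],[0,0,0],[0,0,0],[0,0,0]]}}

```text
clock: 28.48
position: [0.5711, -0.1809, 0.3221]
orientation: [0.739, 0.674, 0.002, 0.0]
ft_force: [0.3, 0.3, -7.3]
finger_gap: 0.0636
finger_force: 30.0
```

```bash
python3 - <<'E'
from h import *
print(inpress(avg(3)[0]));go(press(0,-.19,.158),RP)
im,T=snap("wrist","w9"); print([proj("wrist",press(x,y,.123),T) for x,y in((0,-.144),(0,-.112),(0,0))])
for y in(-.14,-.10,-.06): # lever bar edges: find grey columns along a press-x line at its height
    X=np.linspace(-.03,.03,61); v=[im[int(round(q[1])),int(round(q[0]))].tolist() for q in(proj("wrist",press(x,y,.123),T) for x in X)]
    print(y,[int(np.ptp(a)) for a in v])
E
```

```text
[-0.0039 -0.1907  0.3221]
pos [ 0.5712 -0.1814  0.3222] shift [0.0019 0.0083 0.4105] turn [ 0.0161 -0.0119  0.0023]
[array([328.3331, 159.0837]), array([328.3843, 125.6158]), array([328.3526,  11.7407])]
-0.14 [59, 59, 60, 60, 59, 61, 60, 61, 62, 64, 64, 65, 64, 66, 64, 62, 62, 61, 62, 60, 60, 56, 41, 19, 3, 3, 5, 4, 6, 4, 4, 7, 5, 6, 5, 4, 15, 38, 51, 52, 54, 53, 53, 52, 52, 51, 51, 53, 51, 51, 53, 54, 54, 57, 56, 54, 51, 52, 52, 52, 54]
-0.1 [59, 59, 61, 63, 62, 62, 66, 65, 66, 66, 65, 63, 61, 61, 61, 62, 62, 63, 63, 65, 65, 59, 48, 20, 3, 7, 6, 7, 5, 4, 6, 4, 5, 5, 4, 3, 22, 42, 51, 51, 53, 51, 52, 52, 53, 52, 54, 55, 55, 55, 53, 53, 52, 54, 55, 54, 54, 54, 54, 54, 53]
-0.06 [12, 32, 40, 42, 46, 44, 40, 42, 41, 39, 41, 39, 39, 46, 46, 42, 34, 34, 33, 34, 33, 30, 17, 4, 5, 4, 6, 4, 6, 5, 6, 6, 5, 4, 4, 1, 10, 24, 35, 32, 34, 33, 35, 33, 29, 33, 30, 35, 32, 33, 32, 35, 37, 34, 31, 33, 32, 29, 17, 7, 4]
```

Request:
{"name": "send_rows", "arguments": {"xyz": [[0.002,0.0083,0],[0,0,0.06],[0,0,0.08],[0,0,0.08],[0,0,0.08],[0,0,0.07],[0,0,0.04],[0,0,0],[0,0,0],[0,0,0]], "dr": [[0.016,-0.012,0],[0,0,0],[0,0,0],[0,0,0],[0,0,0],[0,0,0],[0,0,0],[0,0,0],[0,0,0],[0,0,0]]}}

```text
clock: 29.92
position: [0.5754, -0.1814, 0.1593]
orientation: [0.74, 0.673, 0.001, 0.001]
ft_force: [0.2, -0.6, -7.6]
finger_gap: 0.0638
finger_force: 30.0
```

```bash
python3 - <<'E'
from h import *
print(inpress(avg(3)[0]));go(press(0,-.113,.157),RP); im,T=snap("scene","s10")
E
```

```text
[ 0.0002 -0.1907  0.1591]
pos [ 0.5749 -0.1814  0.1587] shift [0.1943 0.0004 0.0043] turn [ 0.0046  0.0009 -0.0022]
```

Request:
{"name": "send_rows", "arguments": {"xyz": [[0.02,0,0.004],[0.025,0,0],[0.03,0,0],[0.03,0,0],[0.03,0,0],[0.03,0,0],[0.029,0,0],[0,0,0],[0,0,0]], "dr": [[0,0,0],[0,0,0],[0,0,0],[0,0,0],[0,0,0],[0,0,0],[0,0,0],[0,0,0],[0,0,0]]}}

```text
clock: 31.25
position: [0.5818, -0.1046, 0.1564]
orientation: [0.74, 0.673, -0.0, 0.0]
ft_force: [0.1, -0.7, -8.1]
finger_gap: 0.0638
finger_force: 30.0
```

Request:
{"name": "send_rows", "arguments": {"xyz": [[0,0,0.02],[0,0,0.02],[0,0,0.015],[0,0,0.008],[0,0,0],[0,0,0]], "dr": [[0,0,0],[0,0,0],[0,0,0],[0,0,0],[0,0,0],[0,0,0]]}}

```text
clock: 32.0
position: [0.5821, -0.104, 0.1314]
orientation: [0.74, 0.673, 0.0, -0.0]
ft_force: [-0.0, -0.2, -7.8]
finger_gap: 0.0639
finger_force: 30.0
```

```bash
python3 - <<'E'
from h import *
print(inpress(avg(3)[0]),manip.get_obs()["ft_force"]);go(press(0,-.113,.1287),RP)
E
```

```text
[-0.0003 -0.113   0.1315] [ 0.4786  0.5591 -8.1829]
pos [ 0.582  -0.104   0.1315] shift [0.0001 0.0008 0.007 ] turn [ 0.001  -0.0008 -0.0015]
```

Bail is about 2.8 mm above the seat; lower in small steps until the load transfers.

Request:
{"name": "send_rows", "arguments": {"xyz": [[0,0,0.004],[0,0,0.002],[0,0,0.001],[0,0,0],[0,0,0]], "dr": [[0,0,0],[0,0,0],[0,0,0],[0,0,0],[0,0,0]]}}

```text
clock: 32.78
position: [0.5818, -0.104, 0.1287]
orientation: [0.74, 0.673, -0.0, -0.0]
ft_force: [-3.9, 1.2, -1.6]
finger_gap: 0.0636
finger_force: 30.0
```

Request:
{"name": "send_rows", "arguments": {"xyz": [[0,0,0.0015],[0,0,0],[0,0,0]], "dr": [[0,0,0],[0,0,0],[0,0,0]]}}

```text
clock: 33.15
position: [0.5819, -0.104, 0.1285]
orientation: [0.74, 0.673, -0.0, 0.0]
ft_force: [-5.5, 1.2, 5.3]
finger_gap: 0.0636
finger_force: 30.0
```

Request:
{"name": "send_rows", "arguments": {"xyz": [[0,0,0],[0,0,0],[0,0,0],[0,0,0],[0,0,0],[0,0,0]], "dr": [[0,0,0],[0,0,0],[0,0,0],[0,0,0],[0,0,0],[0,0,0]], "grip": 0.8}}

```text
clock: 33.9
position: [0.5819, -0.104, 0.1277]
orientation: [0.74, 0.673, -0.0, -0.0]
ft_force: [-0.6, -0.3, -0.5]
finger_gap: 0.0789
finger_force: 0.0
```

Request:
{"name": "send_rows", "arguments": {"xyz": [[0,0,-0.02],[0,0,-0.03],[0,0,-0.05],[0,0,-0.1],[0,0,-0.1],[0,0,-0.1],[-0.1,0,-0.1],[-0.1,0,0],[0,0,0],[0,0,0]], "dr": [[0,0,0],[0,0,0],[0,0,0],[0,0,0],[0,0,0],[0,0,0],[0,0,0],[0,0,0],[0,0,0],[0,0,0]]}}

```text
clock: 35.15
position: [0.5744, -0.1829, 0.3282]
orientation: [0.74, 0.673, 0.0, -0.0]
ft_force: [-0.3, 0.4, -0.2]
finger_gap: 0.0792
finger_force: 0.0
```

```bash
python3 - <<'E'
from h import *
o=manip.get_obs(); print(o["clock"],o["finger_gap"],o["ft_force"],inpress(o["position"]))
t,_=snap("top","t11"); im,T=snap("wrist","w11")
def big(im,roi,off=0):
    x0,y0,x1,y1=roi; g=im[y0:y1,x0:x1].astype(float); m=((g[...,0]<.615*g[...,2])&(g[...,2]>90)).astype(np.uint8)
    m=cv2.morphologyEx(m,cv2.MORPH_OPEN,np.ones((3,3))); cs,_=cv2.findContours(m,cv2.RETR_EXTERNAL,cv2.CHAIN_APPROX_NONE); return [c[:,0]+np.array([x0,y0]) for c in sorted(cs,key=cv2.contourArea)[::-1][:2]]
for n,i,TT in(("top",t,None),("wrist",im,T)):
    c=np.array([proj(n,press(0,-.113,.153),TT),proj(n,press(0,0,.085),TT)]); print(n,c)
    x,y=c[0].astype(int)
    for k in big(i,(max(x-50,0),max(y-45,0),x+50,y+45)):
        W=np.array([inpress(plane(n,p,.153,TT))[:2]*1000 for p in k],np.float32); print(cv2.minAreaRect(W))
E
```

```text
35.15 0.07921688580173088 [-0.2835  0.4036 -0.151 ] [-0.0006 -0.1923  0.3282]
top [[369.6827 219.6446]
 [312.1739 226.0458]]
((-2.5062179565429688, -111.6577377319336), (68.5643539428711, 15.646900177001953), 0.7119002938270569)
((-37.541419982910156, -33.07400894165039), (11.878470420837402, 34.82404708862305), 2.089320182800293)
wrist [[325.6749 125.9521]
 [325.4717  22.7601]]
((-2.3534374237060547, -113.69648742675781), (63.3262825012207, 12.571575164794922), 0.006678697653114796)
```

```bash
python3 -c "
from plant import manip
print(manip.finish_job())"
```

```text
the job is handed in; nothing more can be done
None
```

I handed the job in: the panel lies painted face up in the bed, the lever is level with its platen on the panel, and the weight hangs within about 3 mm of the hook seat, with the robot clear; no score came back, and I did not re-measure the bystanders.

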